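# Shut the insulated box and hold the length gauge at the limit

### The job

This packed box is about to have its length checked, so gently lower the white insulated box's lid until it is fully shut. Then grip the black handle of the gauge's sliding jaw so that its yellow release button is squeezed in, draw the jaw out until its black pointer stands at the red limit marker on the scale, and finish there, still holding the handle with the button squeezed in. Leave the red marker where it is set and do not disturb the other things on the bench.

Things in the scene. Friction and masses are not known exactly. Their poses are not given: they have to be found in the camera images.
- gauge: Parcel length gauge, fixed: grey bed plate 290 x 540 x 12 mm, fixed jaw at its left end, square tube (36 mm) along its near edge, out of whose right end a steel bar with the sliding jaw telescopes, white scale strip with ticks every 10 mm. Axes: x away from the robot, y left along the tube (yaw within 0.2 rad); the jaw is drawn out along -y. Origin: on the bench, 20 mm beyond the bed's middle.
- cooler: White insulated box (fixed, packed), 170 mm deep (x), 230 mm long (y), 120 mm high, on the 12 mm thick bed, its left end at the fixed jaw; axes as the gauge's, origin at the centre of its underside. Its lid is hinged along its far upper edge and opens up and away from the robot.
- cooler_lid (a joint): Angle (rad) of the box's lid: 0 = fully shut, grows as it opens, 1.57 = upright; starts at 0.9 to 1.4. The hinge is stiff: the lid stays wherever it is left, and 2 to 3 N at its free edge moves it.
- lid_hinge (a point): Middle of the lid's hinge line, 132 mm above the bench; the line is parallel to the gauge's y. This point's axes turn with the lid: in them the lid slab spans x = -180 mm (free edge) to 0, y = -120 to 120 mm, z = 0 to 22 mm (outer face, with a paper label). Shut, these axes are the gauge's.
- lid_edge (a point): Middle of the lid's free edge, on the outer face, 180 mm from the hinge line. When shut it is the edge nearest the robot, 154 mm above the bench.
- gauge_arm: The sliding jaw on its telescoping bar. Origin: centre of its upright black handle, 130 mm above the bench; axes as the gauge's. The handle is 34 mm wide along y; along x it is 45 mm from its plain near face to the face of the yellow button on its far side (38 mm squeezed): grip it from above with the fingers closing along the gauge's x. Its top is 33 mm above the origin.
- blade_top (a point): Middle of the upper edge of the jaw's upright aluminium blade (6 mm thick along y, 145 mm long along x), 42 mm left (+y), 52 mm beyond and 25 mm above the handle's centre. Below the handle a blue carriage (50 x 44 mm) has its top 58 mm under the handle's centre.
- release_button (a joint): How far (m) the handle's yellow button is squeezed in: 0 = out, 0.007 = fully in. Until it is 0.0045 in, a bolt locks the jaw (holes every 20 mm, one at home); with it in, the jaw slides out up to 180 mm against a light spring (3 to 4 N) that pulls it home. Button face 26 x 36 mm, centred on the handle; its spring takes 7 N at full stroke, a grip of 20 to 30 N holds it in.
- pointer_tip (a point): Tip of the black pointer that the sliding jaw carries over the scale strip, 105 mm below and 48 mm beyond the handle's centre, level with it along the gauge's y. At the start the jaw is home, the pointer 65 mm to the right (-y) of the gauge's origin.
- marker_line (a point): Middle of the red limit marker (10 mm wide along the gauge's y, 26 mm long), at its edge next to the pointer's path; set 70 to 170 mm to the right (-y) of the pointer's home. The pointer stands at the marker when both have the same place along the gauge's y. The marker can be pushed along the scale, but must be left as set.
- tape_roll: Loose roll of brown tape, 92 mm across, 48 mm high, lying flat on the far right part of the gauge's bed. Origin: centre of its underside. Bystander.
- ice_brick: Loose blue cooling brick, 90 x 160 x 30 mm. Origin: centre of its underside. Bystander.
- box_knife: Loose orange box knife, 155 mm long, 16 mm high. Origin: on its underside. Bystander.
- label_roll: Loose white roll of labels standing on end, 90 mm across, 75 mm high. Origin: centre of its underside. Bystander.
- mug: Loose blue mug, 82 mm across, 95 mm high. Origin: centre of its underside. Bystander.
- jar: Loose white jar with a red cap, 72 mm across, 100 mm high. Origin: centre of its underside. Bystander.

How it is judged:
By the outcome, as a careful person would: the job done as asked, in the order asked, and still so for the second after the job is handed in, while the arm keeps its last pose, push and grip.
It also fails if it takes over 59 s, if anything falls off the work surface, if the arm or the gripper's body presses on something with over 40 N, if the wrist force passes 120 N, or if a joint passes its speed limit or range.

### The arm

A 7-joint arm with a two-finger parallel gripper is mounted at the origin on the work surface. World frame = base frame: x ahead of the robot, y to its left, z up, the work surface at z = 0. Lengths are in m, angles in degrees, forces in N, time in s.
With the tool pointing down it reaches from about 0.425 to 0.875 m from the base axis. Payload 4.7 kg.
Tool frame: the origin (TCP) lies midway between the tips of the shut fingers; the grasp point (between the pads) lies 19 mm behind it (env.grip_depth is the distance from the TCP to the grasp point, in m); z points along the fingers, y is the line along which they close (so a half turn about z gives the same grasp; the last joint's range is limited). The gripper opens to 87 mm and grips with 3 to 60 N. Pads are 19 mm wide; open, the fingers measure 117 mm over their backs; the gripper's body (75 mm by 190 mm) begins 51 mm behind the grasp point.
Start: joints at [75.98, 18.392, -4.016, 83.108, 1.295, 78.541, -3.26], TCP at [0.166, -0.628, 0.186] pointing down, gripper open.
Joint ranges: [-163.93, 163.93], [-17.29, 119.83], [-79.2, 71.16], [3.27, 140.29], [-89.18, 269.18], [5.43, 117.66], [-154.24, 154.24]. Speed limits (degrees/s): [147.25, 147.25, 180, 180, 180, 180, 180].

### API

Orientations are given as [roll, pitch, yaw] about the fixed x, y, z axes, in that order (R = Rz(yaw) Ry(pitch) Rx(roll)).
In Python, from cell import get_obs, optics, env, nets gives the robot as it stands.
- The arm moves only by the shell command python3 -m creep 'ROWS' [FORCE]. ROWS is JSON, a list of rows, each an object of numbers: "wx", "wy", "wz": the turn, a rotation vector about the tool's x, y, z in degrees; "tx", "ty", "tz": the shift along the tool's x, y, z in mm; "gripper": the opening, from -1 (shut) to 1 (fully open). A call has 1 to 5 rows; each row is the pose to reach, as a shift and turn from the pose commanded when the call began, along the tool's axes at that moment; what a row does not reach only later rows make up. A row lasts 1/12 s, in which the tool goes at most 41.7 mm and 7.16 degrees, less where a joint would pass 70% of its speed; a pose out of reach is approached as far as the arm can. A call with a gripper value outside its range is refused whole. The fingers move at their own pace and stop on an object; FORCE is the grip in N (left out, the last holds). Time passes only in rows, so rows that repeat a pose let the fingers close. It gives the time, the measured TCP pose, the force, the opening and the grip force at its end, in the units of the state.
- get_obs(): the state, without advancing time (a new reading comes with each control period).
- optics.read_camera(name): name is "side" or "top"; returns (picture, depth): 400x640x3 uint8, red, green, blue; 400x640 float32, m along the optical axis (not along the pixel's ray), 0 where there is no reading.
- optics.camera_info(name): a dict with "fovy" (degrees; the focal length in pixels is half the picture's height over the tangent of half this angle, whatever the lens; pixels are square), "cx", "cy" (the principal point, pixels), "R" (3x3) and "t" (3): a world point X has camera coordinates R X + t. Camera axes: x right, y down, z forward; pixel columns grow to the right and rows downward; lengths in m; the calibration is good to about 2 mm. A picture is of the moment at which its call begins. camera_info takes no time and is no camera call.
- env.sign_off(): hands the job in; it is judged then, once.
Trained networks look in the newest picture that a camera, given by its name, has taken for a name from the list of things; names that differ only in an ending like _2 or _b are one class to them, and where a whole thing is asked for, a point or a joint stands for the part that bears it (a point fixed in the world has none). Each returns a list of dicts, best first, with "confidence" (0 to 1); they miss things now and then, are a little off and sometimes report something else, mostly with a low value. They report only what shows in the picture. A call takes as long as a camera call.
- nets.look_for(query, camera): "point" ([x, y, z] in m, in world coordinates, good to about 4 mm: the middle of the surface that is visible of it).
- nets.place_of(query, camera): "point" ([x, y, z] in m, in world coordinates, good to about 4 mm: a listed point, or the origin of a listed thing).
The state is a dict: "time_s": time; "qpos": joint angles; "joint_velocities": joint speeds; "effort": joint torques, N m; "tool_pos": TCP position; "tool_rot": TCP orientation; "force": force on the tool from outside, world axes, zero at the start; "wrist_torque": the same for the moment, N m; "grip_width": finger opening in m; "grasp_force": force on a finger pad.
Only numpy, scipy, OpenCV 4.12 (cv2) and the standard library are available. Lean on these libraries where they do the work, as an engineer would, in place of code of your own. Each camera call takes 0.05 s, during which the arm holds its last target. There are 200 camera calls.

## Working session

There is one attempt and no reset: what is moved stays moved. The work goes in short steps, Python scripts to look and compute and a shell command to move; the robot and the scene stay as the last step left them, time stands still between calls to the robot, and variables do not carry over. Pictures are saved under pics/ and viewed, at most 12 in all, crops included, and the job is handed in when it is done.

```bash
ls; mkdir -p pics; python3 - <<'E'
from cell import get_obs, optics, env, nets
import cv2
for c in("side","top"):
    p,d=optics.read_camera(c); cv2.imwrite(f"pics/{c}0.png",p[:,:,::-1])
    i=optics.camera_info(c); print(c,i)
    for q in("lid_edge","lid_hinge","gauge","gauge_arm","pointer_tip","marker_line","blade_top","cooler"):
        r=nets.place_of(q,c); print(q,[(x["point"],x["confidence"]) for x in r[:2]])
o=get_obs(); print({k:o[k] for k in("time_s","tool_pos","tool_rot","force","grip_width")},env.grip_depth)
E
```

```text
pics
side {'fovy': 57.55127172970775, 'cx': 318.66125304812886, 'cy': 192.86188046934467, 'R': array([[ 0.11663335,  0.99310619, -0.01169408],
       [ 0.8928962 , -0.11000568, -0.43661782],
       [-0.43489428,  0.0404826 , -0.89957108]]), 't': array([-0.02574008, -0.4581824 ,  1.51171812])}
lid_edge [([0.6071, 0.1004, 0.3095], 0.85), ([0.6537, 0.1097, 0.1306], 0.17)]
lid_hinge [([0.6561, 0.1132, 0.1291], 0.97)]
gauge [([0.5672, -0.0264, -0.0041], 0.62)]
gauge_arm [([0.4565, -0.1149, 0.1331], 0.78), ([0.4984, -0.0633, 0.1547], 0.42)]
pointer_tip [([0.5009, -0.1052, 0.0241], 0.88), ([0.6535, 0.112, 0.1299], 0.32)]
marker_line [([0.516, -0.2003, 0.0265], 0.42)]
blade_top [([0.4982, -0.0655, 0.1554], 0.69)]
cooler [([0.5727, 0.0999, 0.0096], 0.72)]
top {'fovy': 45.214039008062244, 'cx': 322.1510131836632, 'cy': 195.06530285539213, 'R': array([[ 0.0133199 , -0.99988782,  0.00685071],
       [-0.99054477, -0.0141304 , -0.13646024],
       [ 0.13654174, -0.0049683 , -0.99062186]]), 't': array([-0.04317261,  0.55136282,  1.4789341 ])}
lid_edge [([0.6059, 0.1007, 0.3068], 0.7), ([0.4843, -0.5424, -0.0009], 0.58)]
lid_hinge [([0.4498, -0.4263, 0.0013], 0.73), ([0.6575, 0.1077, 0.1294], 0.56)]
gauge [([0.571, -0.0282, -0.002], 0.9)]
gauge_arm [([0.4545, -0.1147, 0.1275], 0.89)]
pointer_tip [([0.504, -0.1068, 0.0249], 0.6)]
marker_line [([0.5227, -0.1917, 0.0282], 0.45), ([0.5686, 0.0958, 0.0102], 0.2)]
blade_top [([0.5007, -0.0635, 0.1573], 0.97)]
cooler [([0.5681, 0.0961, 0.0105], 0.79), ([0.4997, -0.0631, 0.1567], 0.6)]
{'time_s': 0.9, 'tool_pos': array([ 0.16634975, -0.62837631,  0.18558526]), 'tool_rot': array([1.79994875e+02, 1.26377998e-03, 1.48302586e+01]), 'force': array([ 0.41862626, -0.36450304, -0.17981559]), 'grip_width': 0.08684082416611331} 0.0187
```

View pics/side0.png

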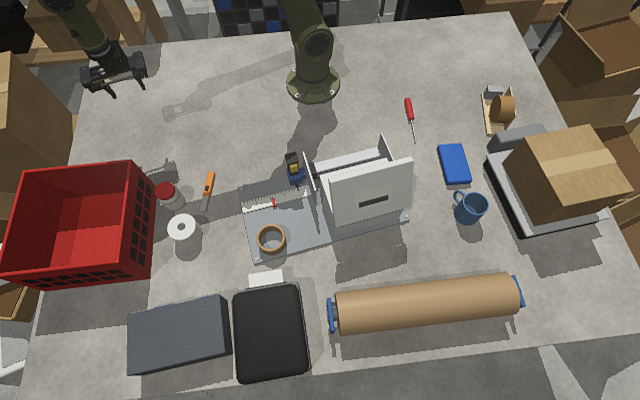

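View pics/top0.png

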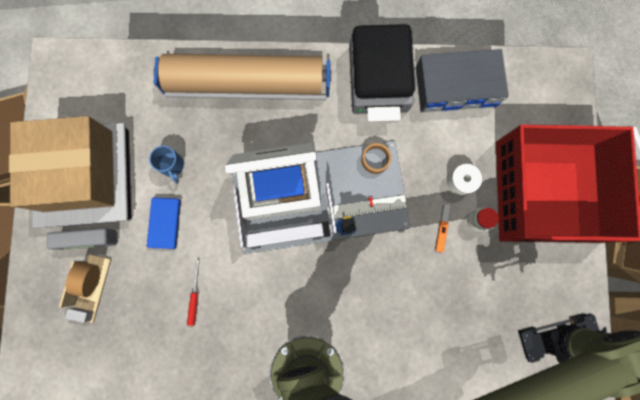

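The side view shows the lid open at about (370,190), the handle at (293,160) and the red marker at (273,203). Next I fit the yaw, lid angle and marker from depth.

```bash
cat > h.py <<'E'
import numpy as np, cv2
from cell import get_obs, optics, env, nets
def cloud(c):
    p,d=optics.read_camera(c); i=optics.camera_info(c)
    f=p.shape[0]/2/np.tan(np.radians(i["fovy"]/2))
    v,u=np.mgrid[:400,:640]
    P=np.stack([(u-i["cx"])/f*d,(v-i["cy"])/f*d,d],-1)
    return p,d,(P-i["t"])@i["R"]
def red(p): 
    p=p.astype(int); return (p[...,0]>130)&(p[...,1]<80)&(p[...,2]<80)
E
python3 - <<'E'
from h import *
for c in("side","top"):
    p,d,W=cloud(c); ok=d>0
    m=red(p)&ok&(abs(W[...,0]-.52)<.06)&(abs(W[...,1]+.2)<.12)
    print(c,"red",m.sum(),W[m].mean(0),W[m].min(0),W[m].max(0))
    for n in("lid",):
        m=ok&(W[...,2]>.18)&(W[...,2]<.30)&(W[...,0]>.6)&(W[...,0]<.7)&(W[...,1]>-.03)&(W[...,1]<.25)
        q=W[m]
        if len(q)>100:
            for _ in range(3):
                k=q.mean(0); n=np.linalg.svd(q-k,full_matrices=False)[2][2]; n*=np.sign(n[0]); q=q[abs((q-k)@n)<.004]
            print(c,len(q),k,n,"yaw",np.degrees(np.arctan2(n[1],n[0])),"theta",np.arctan2(np.hypot(*n[:2]),n[2]))
    # bed outline
    m=ok&(W[...,2]>.006)&(W[...,2]<.018)&(W[...,0]>.4)&(W[...,0]<.75)&(abs(W[...,1])<.36)
    m=cv2.morphologyEx(m.astype(np.uint8),cv2.MORPH_OPEN,np.ones((3,3)))>0
    r=cv2.minAreaRect(W[m][:,:2].astype(np.float32)); print(r)
p=cv2.imread("pics/side0.png")[130:270,220:420]; cv2.imwrite("pics/crop1.png",cv2.resize(p,None,fx=4,fy=4,interpolation=cv2.INTER_CUBIC))
E
```

```text
side red 19 [ 0.53704666 -0.19277101  0.02795832] [ 0.52385229 -0.19932141  0.01778421] [ 0.54826198 -0.18551527  0.03314316]
side 2701 [0.63659885 0.10232695 0.24186914] [0.90941757 0.15232758 0.3869832 ] yaw 9.50878034782822 theta 1.173438695196838
((0.5530089139938354, -0.030963391065597534), (0.29215550422668457, 0.5402027368545532), 9.365569114685059)
top red 11 [ 0.53959318 -0.18831567  0.02604533] [ 0.52418452 -0.19158841  0.02020164] [ 0.54702263 -0.18121769  0.03042753]
top 488 [0.63716078 0.118894   0.23391247] [0.90898752 0.15004302 0.38888145] yaw 9.373071755352655 theta 1.1713791665182434
((0.5516088604927063, -0.030572980642318726), (0.28965604305267334, 0.5379785895347595), 9.562323570251465)
```

View pics/crop1.png

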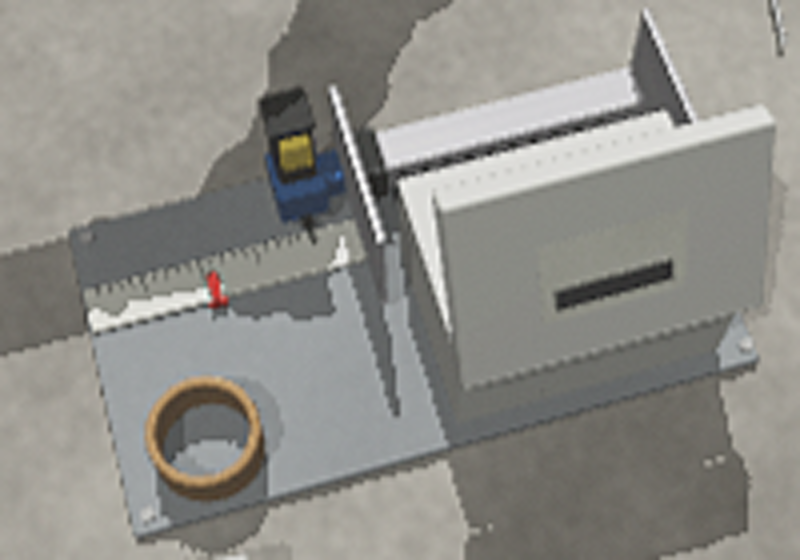

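The lid stands at θ≈1.17 rad and the gauge yaw is 9.45°. Handle home is at (0.455,-0.113), and the marker is about 91 mm from the pointer's home. I'll approach beyond the lid with the fingers shut.

```bash
python3 -m creep '[{"tz":-220,"gripper":-1},{"tz":-220,"gripper":-1},{"tz":-220,"gripper":-1},{"tz":-220,"gripper":-1},{"tz":-220,"gripper":-1}]' 25
python3 -m creep '[{"tx":155,"ty":-131,"gripper":-1},{"tx":155,"ty":-131,"gripper":-1},{"tx":155,"ty":-131,"gripper":-1},{"tx":155,"ty":-131,"gripper":-1},{"tx":155,"ty":-131,"gripper":-1}]'
python3 -m creep '[{"tx":155,"ty":-131,"gripper":-1},{"tx":155,"ty":-131,"gripper":-1},{"tx":155,"ty":-131,"gripper":-1},{"tx":155,"ty":-131,"gripper":-1},{"tx":155,"ty":-131,"gripper":-1}]'
python3 -m creep '[{"tx":155,"ty":-131,"gripper":-1},{"tx":155,"ty":-131,"gripper":-1},{"tx":155,"ty":-131,"gripper":-1},{"tx":155,"ty":-131,"gripper":-1},{"tx":155,"ty":-131,"gripper":-1}]'
python3 -m creep '[{"wz":-35,"gripper":-1},{"wz":-35,"gripper":-1},{"wz":-35,"gripper":-1},{"wz":-35,"gripper":-1},{"wz":-35,"gripper":-1}]'
python3 -m creep '[{"wz":-35,"gripper":-1},{"wz":-35,"gripper":-1},{"wz":-35,"gripper":-1},{"wz":-35,"gripper":-1},{"wz":-35,"gripper":-1}]'
```

```text
validation failed for argument at $[0]...
validation failed for argument at $[0]...
validation failed for argument at $[0]...
validation failed for argument at $[0]...
validation failed for argument at $[0]...
validation failed for argument at $[0]...
```

```bash
python3 -m creep '[{"wx":0,"wy":0,"wz":0,"tx":0,"ty":0,"tz":-200,"gripper":-1},{"wx":0,"wy":0,"wz":0,"tx":0,"ty":0,"tz":-200,"gripper":-1},{"wx":0,"wy":0,"wz":0,"tx":0,"ty":0,"tz":-200,"gripper":-1},{"wx":0,"wy":0,"wz":0,"tx":0,"ty":0,"tz":-200,"gripper":-1},{"wx":0,"wy":0,"wz":0,"tx":0,"ty":0,"tz":-200,"gripper":-1}]' 25; python3 -m creep --help
```

```text
time_s: 1.42
tool_pos: [0.1663, -0.6284, 0.3896]
tool_rot: [179.8, -0.0, 14.8]
force: [0.5, -1.3, 0.4]
grip_width: 0.0613
grasp_force: 0.0invalid input: not JSON, or not a number
```

```bash
python3 -m creep '[{"wx":0,"wy":0,"wz":0,"tx":155,"ty":-131,"tz":-3,"gripper":-1},{"wx":0,"wy":0,"wz":0,"tx":155,"ty":-131,"tz":-3,"gripper":-1},{"wx":0,"wy":0,"wz":0,"tx":155,"ty":-131,"tz":-3,"gripper":-1},{"wx":0,"wy":0,"wz":0,"tx":155,"ty":-131,"tz":-3,"gripper":-1},{"wx":0,"wy":0,"wz":0,"tx":155,"ty":-131,"tz":-3,"gripper":-1}]'
python3 -m creep '[{"wx":0,"wy":0,"wz":0,"tx":155,"ty":-131,"tz":0,"gripper":-1},{"wx":0,"wy":0,"wz":0,"tx":155,"ty":-131,"tz":0,"gripper":-1},{"wx":0,"wy":0,"wz":0,"tx":155,"ty":-131,"tz":0,"gripper":-1},{"wx":0,"wy":0,"wz":0,"tx":155,"ty":-131,"tz":0,"gripper":-1},{"wx":0,"wy":0,"wz":0,"tx":155,"ty":-131,"tz":0,"gripper":-1}]'
python3 -m creep '[{"wx":0,"wy":0,"wz":0,"tx":155,"ty":-131,"tz":0,"gripper":-1},{"wx":0,"wy":0,"wz":0,"tx":155,"ty":-131,"tz":0,"gripper":-1},{"wx":0,"wy":0,"wz":0,"tx":155,"ty":-131,"tz":0,"gripper":-1},{"wx":0,"wy":0,"wz":0,"tx":155,"ty":-131,"tz":0,"gripper":-1},{"wx":0,"wy":0,"wz":0,"tx":155,"ty":-131,"tz":0,"gripper":-1}]'
python3 -m creep '[{"wx":0,"wy":0,"wz":-35,"tx":0,"ty":0,"tz":0,"gripper":-1},{"wx":0,"wy":0,"wz":-35,"tx":0,"ty":0,"tz":0,"gripper":-1},{"wx":0,"wy":0,"wz":-35,"tx":0,"ty":0,"tz":0,"gripper":-1},{"wx":0,"wy":0,"wz":-35,"tx":0,"ty":0,"tz":0,"gripper":-1},{"wx":0,"wy":0,"wz":-35,"tx":0,"ty":0,"tz":0,"gripper":-1}]'
python3 -m creep '[{"wx":0,"wy":0,"wz":-35,"tx":0,"ty":0,"tz":0,"gripper":-1},{"wx":0,"wy":0,"wz":-35,"tx":0,"ty":0,"tz":0,"gripper":-1},{"wx":0,"wy":0,"wz":-35,"tx":0,"ty":0,"tz":0,"gripper":-1},{"wx":0,"wy":0,"wz":-35,"tx":0,"ty":0,"tz":0,"gripper":-1},{"wx":0,"wy":0,"wz":-35,"tx":0,"ty":0,"tz":0,"gripper":-1}]'
python3 -m creep '[{"wx":0,"wy":0,"wz":-14.6,"tx":0,"ty":0,"tz":0,"gripper":-1},{"wx":0,"wy":0,"wz":-14.6,"tx":0,"ty":0,"tz":0,"gripper":-1},{"wx":0,"wy":0,"wz":-14.6,"tx":0,"ty":0,"tz":0,"gripper":-1},{"wx":0,"wy":0,"wz":-14.6,"tx":0,"ty":0,"tz":0,"gripper":-1}]'
```

```text
time_s: 1.83
tool_pos: [0.2844, -0.4595, 0.389]
tool_rot: [180.0, -0.0, 14.9]
force: [1.6, -0.4, 0.4]
grip_width: 0.0282
grasp_force: 0.0
time_s: 2.25
tool_pos: [0.4004, -0.2928, 0.3891]
tool_rot: [179.9, -0.0, 14.9]
force: [1.0, 0.1, 0.2]
grip_width: 0.0018
grasp_force: 0.0
time_s: 2.67
tool_pos: [0.5163, -0.1265, 0.389]
tool_rot: [180.0, -0.1, 14.9]
force: [0.6, -0.3, -0.0]
grip_width: 0.0006
grasp_force: 0.0
time_s: 3.08
tool_pos: [0.5153, -0.1293, 0.3886]
tool_rot: [180.0, 0.0, 50.2]
force: [-0.1, -0.4, -0.6]
grip_width: 0.0007
grasp_force: 0.0
time_s: 3.5
tool_pos: [0.5152, -0.1294, 0.3887]
tool_rot: [180.0, 0.0, 85.2]
force: [0.2, 0.2, -0.5]
grip_width: 0.0006
grasp_force: 0.0
time_s: 3.83
tool_pos: [0.5152, -0.1294, 0.3886]
tool_rot: [180.0, 0.0, 99.2]
force: [0.0, -0.1, 0.1]
grip_width: 0.0004
grasp_force: 0.0
```

```bash
python3 -m creep '[{"wx":0,"wy":0,"wz":0,"tx":97,"ty":100,"tz":0,"gripper":-1},{"wx":0,"wy":0,"wz":0,"tx":97,"ty":100,"tz":0,"gripper":-1},{"wx":0,"wy":0,"wz":0,"tx":97,"ty":100,"tz":0,"gripper":-1},{"wx":0,"wy":0,"wz":0,"tx":97,"ty":100,"tz":0,"gripper":-1}]'
python3 -m creep '[{"wx":0,"wy":0,"wz":0,"tx":97,"ty":97,"tz":0,"gripper":-1},{"wx":0,"wy":0,"wz":0,"tx":97,"ty":97,"tz":0,"gripper":-1},{"wx":0,"wy":0,"wz":0,"tx":97,"ty":97,"tz":0,"gripper":-1},{"wx":0,"wy":0,"wz":0,"tx":97,"ty":97,"tz":0,"gripper":-1}]'
python3 -m creep '[{"wx":0,"wy":0,"wz":0,"tx":0,"ty":0,"tz":30,"gripper":-1},{"wx":0,"wy":0,"wz":0,"tx":0,"ty":0,"tz":60,"gripper":-1},{"wx":0,"wy":0,"wz":0,"tx":0,"ty":0,"tz":90,"gripper":-1},{"wx":0,"wy":0,"wz":0,"tx":0,"ty":0,"tz":102,"gripper":-1},{"wx":0,"wy":0,"wz":0,"tx":0,"ty":0,"tz":102,"gripper":-1}]'
```

```text
time_s: 4.17
tool_pos: [0.5996, -0.0109, 0.3877]
tool_rot: [180.0, -0.2, 99.6]
force: [-1.1, 0.3, -0.7]
grip_width: 0.0005
grasp_force: 0.0
time_s: 4.5
tool_pos: [0.6789, 0.1013, 0.3856]
tool_rot: [-179.9, -0.3, 99.7]
force: [0.3, 0.2, -0.7]
grip_width: 0.0005
grasp_force: 0.0
time_s: 4.92
tool_pos: [0.6764, 0.093, 0.2828]
tool_rot: [-179.6, 0.0, 99.3]
force: [0.7, 0.2, 0.1]
grip_width: 0.0007
grasp_force: 0.0
```

```bash
python3 -m creep '[{"wx":0,"wy":0,"wz":0,"tx":0,"ty":-8,"tz":0,"gripper":-1},{"wx":0,"wy":0,"wz":0,"tx":0,"ty":-16,"tz":0,"gripper":-1},{"wx":0,"wy":0,"wz":0,"tx":0,"ty":-23,"tz":0,"gripper":-1},{"wx":0,"wy":0,"wz":0,"tx":0,"ty":-29,"tz":0,"gripper":-1},{"wx":0,"wy":0,"wz":0,"tx":0,"ty":-34,"tz":0,"gripper":-1}]'
python3 -m creep '[{"wx":0,"wy":0,"wz":0,"tx":0,"ty":-4,"tz":0,"gripper":-1},{"wx":0,"wy":0,"wz":0,"tx":0,"ty":-8,"tz":0,"gripper":-1},{"wx":0,"wy":0,"wz":0,"tx":0,"ty":-12,"tz":1,"gripper":-1},{"wx":0,"wy":0,"wz":0,"tx":0,"ty":-16,"tz":2,"gripper":-1},{"wx":0,"wy":0,"wz":0,"tx":0,"ty":-20,"tz":3,"gripper":-1}]'
python3 -m creep '[{"wx":0,"wy":0,"wz":0,"tx":0,"ty":-5,"tz":2,"gripper":-1},{"wx":0,"wy":0,"wz":0,"tx":0,"ty":-10,"tz":4,"gripper":-1},{"wx":0,"wy":0,"wz":0,"tx":0,"ty":-15,"tz":6,"gripper":-1},{"wx":0,"wy":0,"wz":0,"tx":0,"ty":-20,"tz":8,"gripper":-1},{"wx":0,"wy":0,"wz":0,"tx":0,"ty":-24,"tz":11,"gripper":-1}]'
```

```text
time_s: 5.33
tool_pos: [0.6438, 0.0887, 0.2882]
tool_rot: [179.9, 0.0, 99.4]
force: [0.0, 0.7, -0.7]
grip_width: 0.0006
grasp_force: 0.0
time_s: 5.75
tool_pos: [0.6242, 0.0853, 0.2833]
tool_rot: [-180.0, -0.0, 99.4]
force: [-0.2, -0.0, -0.5]
grip_width: 0.0004
grasp_force: 0.0
time_s: 6.17
tool_pos: [0.6003, 0.0814, 0.2724]
tool_rot: [180.0, 0.0, 99.4]
force: [-0.8, 0.6, -0.3]
grip_width: 0.0005
grasp_force: 0.0
```

```bash
python3 - <<'E'
from h import *
p,d,W=cloud("side"); cv2.imwrite("pics/s2.png",cv2.resize(p[80:280,220:470,::-1],None,fx=3,fy=3))
print(nets.place_of("lid_edge","side")[:2]); print(get_obs()["force"])
E
```

```text
[{'point': [0.6087, 0.1012, 0.309], 'confidence': 0.76}]
[ 0.20798948  0.46288089 -0.55824288]
```

View pics/s2.png

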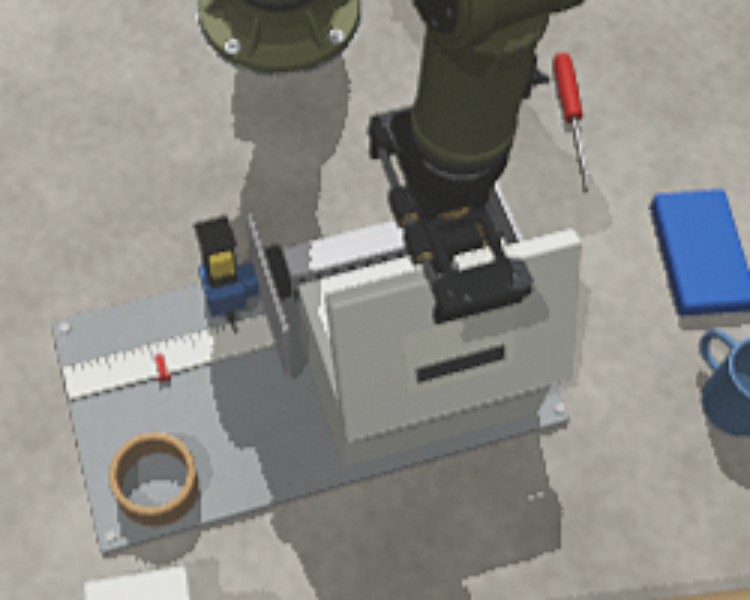

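```bash
python3 - <<'E'
from h import *
p,d,W=cloud("side"); ok=d>0
m=ok&(W[...,2]>.16)&(W[...,2]<.25)&(W[...,0]>.56)&(W[...,0]<.72)&(W[...,1]>-.03)&(W[...,1]<.25)
q=W[m]
for _ in range(4):
    k=np.median(q,0) if _==0 else q.mean(0); n=np.linalg.svd(q-q.mean(0),full_matrices=False)[2][2]; n*=np.sign(n[0]); q=q[abs((q-q.mean(0))@n)<.006]
print(len(q),q.mean(0),n,np.arctan2(np.hypot(*n[:2]),n[2]))
o=get_obs(); t=o["tool_pos"]; print(t,"tcp dist to outer face",(t-q.mean(0))@n,o["force"])
E
```

```text
1903 [0.65090957 0.10637065 0.20645247] [0.91176979 0.15355461 0.38091577] 1.180009794370389
[0.60055979 0.08116258 0.27239132] tcp dist to outer face -0.024661068000402478 [ 0.65961903 -1.05578422 -0.27531772]
```

```bash
python3 - <<'E'
from h import *
a=np.radians(9.45); X=np.array([np.cos(a),np.sin(a)]); Y=np.array([-np.sin(a),np.cos(a)])
t=get_obs()["tool_pos"]
ims=[]
for c,(u0,v0) in (("side",(300,90)),("top",(210,130))):
    p,d,W=cloud(c); ims.append(cv2.resize(p[v0:v0+110,u0:u0+150,::-1],(600,440)) if 0 else cv2.resize(p[v0:v0+100,u0:u0+133,::-1],(400,300)))
    i=optics.camera_info(c); f=200/np.tan(np.radians(i["fovy"]/2)); q=i["R"]@t+i["t"]
    print(c,"tcp px",i["cx"]+f*q[0]/q[2],i["cy"]+f*q[1]/q[2])
    if c=="side":
        m=(d>0)&(p.max(-1)<70)&(np.linalg.norm(W-(t+[0,0,.08]),axis=-1)<.13)
        D=W[m]-t; g=np.c_[D[:,:2]@X,D[:,:2]@Y,D[:,2]]
        print("gripper pts rel TCP (gx,gy,z) pctl",np.percentile(g,[1,25,50,75,99],axis=0).round(3))
    m=(d>0)&(abs((W[...,:2]-t[:2])@Y)<.1)&(p.min(-1)>120)&(W[...,2]>.28)&(W[...,2]<.33)
    D=W[m]-t; print("white pts",m.sum(),np.percentile(np.c_[D[:,:2]@X,D[:,:2]@Y,D[:,2]],[1,50,99],axis=0).round(3))
cv2.imwrite("pics/s3.png",np.hstack(ims))
E
```

```text
side tcp px 362.6023508804762 174.88295983075042
gripper pts rel TCP (gx,gy,z) pctl [[-0.081 -0.038  0.059]
 [ 0.014 -0.026  0.132]
 [ 0.031 -0.015  0.149]
 [ 0.079  0.008  0.151]
 [ 0.096  0.034  0.2  ]]
white pts 586 [[-0.006 -0.098  0.008]
 [ 0.013 -0.04   0.029]
 [ 0.024  0.099  0.036]]
top tcp px 279.5570717928155 164.61188169593635
white pts 279 [[-0.007 -0.097  0.01 ]
 [ 0.004 -0.06   0.03 ]
 [ 0.022  0.099  0.038]]
```

View pics/s3.png

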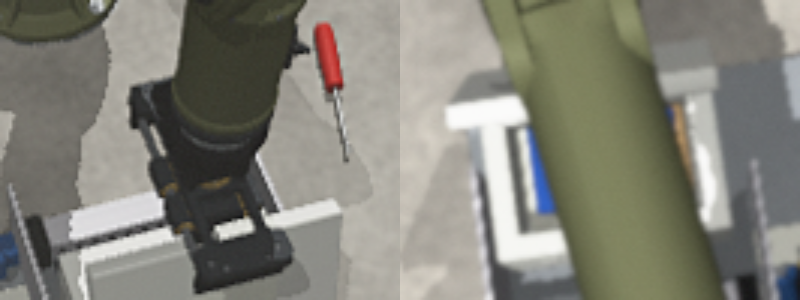

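```bash
python3 -m creep '[{"wx":0,"wy":0,"wz":0,"tx":0,"ty":0,"tz":-10,"gripper":-1},{"wx":0,"wy":0,"wz":0,"tx":0,"ty":0,"tz":-30,"gripper":-1},{"wx":0,"wy":0,"wz":0,"tx":0,"ty":0,"tz":-60,"gripper":-1},{"wx":0,"wy":0,"wz":0,"tx":0,"ty":0,"tz":-80,"gripper":-1},{"wx":0,"wy":0,"wz":0,"tx":0,"ty":0,"tz":-80,"gripper":-1}]'
python3 - <<'E'
from h import *
p,d,W=cloud("side"); cv2.imwrite("pics/s4.png",cv2.resize(p[60:210,290:440,::-1],(600,600)))
print(nets.place_of("lid_edge","side")[:1])
E
```

```text
time_s: 6.83
tool_pos: [0.6028, 0.0825, 0.3582]
tool_rot: [179.5, -0.0, 99.4]
force: [-0.2, 0.1, 0.6]
grip_width: 0.0003
grasp_force: 0.0
[{'point': [0.6112, 0.1024, 0.3065], 'confidence': 0.86}]
```

View pics/s4.png

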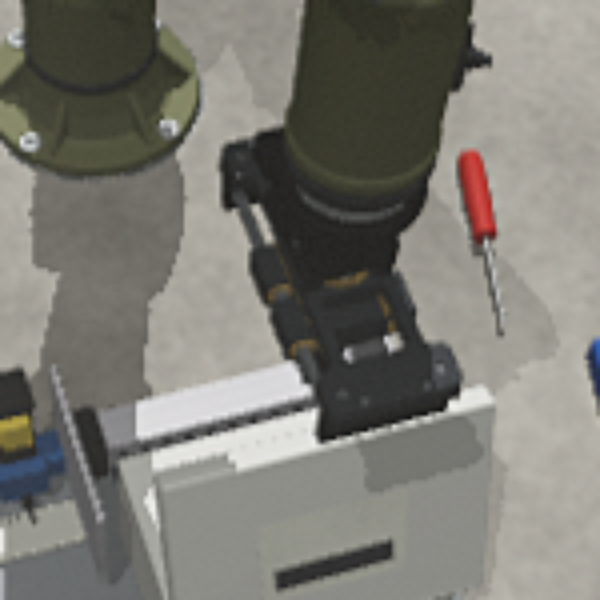

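```bash
python3 -m creep '[{"wx":0,"wy":0,"wz":0,"tx":0,"ty":35,"tz":0,"gripper":-1},{"wx":0,"wy":0,"wz":0,"tx":0,"ty":70,"tz":0,"gripper":-1},{"wx":0,"wy":0,"wz":0,"tx":0,"ty":90,"tz":0,"gripper":-1},{"wx":0,"wy":0,"wz":0,"tx":0,"ty":90,"tz":0,"gripper":-1},{"wx":0,"wy":0,"wz":0,"tx":0,"ty":90,"tz":0,"gripper":-1}]'
python3 -m creep '[{"wx":0,"wy":0,"wz":0,"tx":0,"ty":0,"tz":30,"gripper":-1},{"wx":0,"wy":0,"wz":0,"tx":0,"ty":0,"tz":60,"gripper":-1},{"wx":0,"wy":0,"wz":0,"tx":0,"ty":0,"tz":75,"gripper":-1},{"wx":0,"wy":0,"wz":0,"tx":0,"ty":0,"tz":75,"gripper":-1},{"wx":0,"wy":0,"wz":0,"tx":0,"ty":0,"tz":75,"gripper":-1}]'
python3 -m creep '[{"wx":0,"wy":0,"wz":0,"tx":0,"ty":-8,"tz":0,"gripper":-1},{"wx":0,"wy":0,"wz":0,"tx":0,"ty":-16,"tz":0,"gripper":-1},{"wx":0,"wy":0,"wz":0,"tx":0,"ty":-24,"tz":0,"gripper":-1},{"wx":0,"wy":0,"wz":0,"tx":0,"ty":-30,"tz":0,"gripper":-1},{"wx":0,"wy":0,"wz":0,"tx":0,"ty":-34,"tz":0,"gripper":-1}]'
python3 -m creep '[{"wx":0,"wy":0,"wz":0,"tx":0,"ty":-4,"tz":0,"gripper":-1},{"wx":0,"wy":0,"wz":0,"tx":0,"ty":-8,"tz":0,"gripper":-1},{"wx":0,"wy":0,"wz":0,"tx":0,"ty":-12,"tz":0,"gripper":-1}]'
python3 -m creep '[{"wx":0,"wy":0,"wz":0,"tx":0,"ty":-4,"tz":0,"gripper":-1},{"wx":0,"wy":0,"wz":0,"tx":0,"ty":-8,"tz":0,"gripper":-1},{"wx":0,"wy":0,"wz":0,"tx":0,"ty":-12,"tz":0,"gripper":-1}]'
cat >> h.py <<'E'
def lid(c="side",lo=.15,hi=.25):
    p,d,W=cloud(c)
    q=W[(d>0)&(p.min(-1)>90)&(W[...,2]>lo)&(W[...,2]<hi)&(W[...,0]>.46)&(W[...,0]<.72)&(W[...,1]>-.03)&(W[...,1]<.25)]
    for _ in range(5):
        k=q.mean(0); n=np.linalg.svd(q-k,full_matrices=False)[2][2]; n*=np.sign(n[2]); q=q[abs((q-k)@n)<.006]
    t=get_obs(); print("n",len(q),"theta",np.arctan2(np.hypot(*n[:2]),n[2]),"tcp dist",(t["tool_pos"]-k)@n,t["force"])
    return p
E
python3 -c "
from h import *
p=lid(); cv2.imwrite('pics/s5.png',cv2.resize(p[60:210,290:440,::-1],(600,600)))"
```

```text
time_s: 7.35
tool_pos: [0.6896, 0.0966, 0.3497]
tool_rot: [-179.7, -0.1, 99.5]
force: [-0.8, -0.3, 0.3]
grip_width: 0.0006
grasp_force: 0.0
time_s: 7.77
tool_pos: [0.6885, 0.0955, 0.2776]
tool_rot: [-179.9, 0.1, 99.4]
force: [-0.4, 0.4, 0.7]
grip_width: 0.0007
grasp_force: 0.0
time_s: 8.18
tool_pos: [0.6553, 0.0905, 0.2787]
tool_rot: [179.9, 0.0, 99.4]
force: [-0.2, 0.2, -0.6]
grip_width: 0.0001
grasp_force: 0.0
time_s: 8.43
tool_pos: [0.6439, 0.0885, 0.2776]
tool_rot: [180.0, 0.0, 99.4]
force: [-0.0, -0.5, -0.0]
grip_width: 0.0007
grasp_force: 0.0
time_s: 8.68
tool_pos: [0.6321, 0.0866, 0.2774]
tool_rot: [-180.0, -0.0, 99.4]
force: [0.6, -0.9, -0.0]
grip_width: 0.0002
grasp_force: 0.0
n 1545 theta 1.1765913526045546 tcp dist 0.006798542216027467 [-0.11460144  0.5336381  -0.30028788]
```

View pics/s5.png

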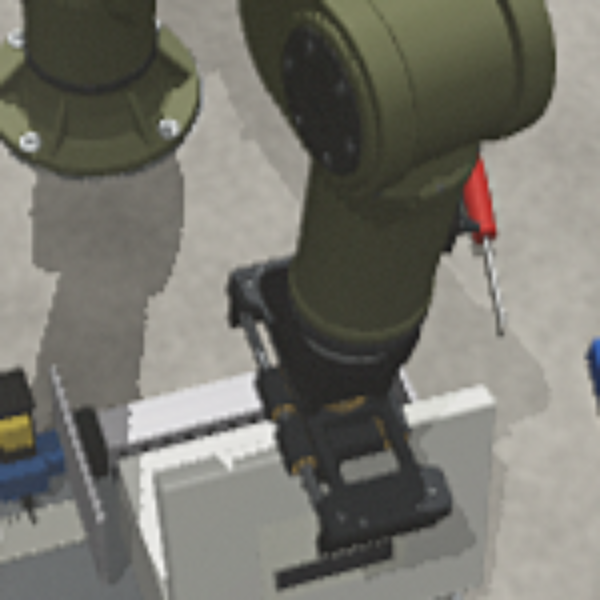

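```bash
python3 -m creep '[{"wx":0,"wy":0,"wz":0,"tx":0,"ty":-4,"tz":0,"gripper":-1},{"wx":0,"wy":0,"wz":0,"tx":0,"ty":-8,"tz":0,"gripper":-1},{"wx":0,"wy":0,"wz":0,"tx":0,"ty":-12,"tz":0,"gripper":-1}]'
python3 -m creep '[{"wx":0,"wy":0,"wz":0,"tx":0,"ty":-4,"tz":0,"gripper":-1},{"wx":0,"wy":0,"wz":0,"tx":0,"ty":-8,"tz":0,"gripper":-1},{"wx":0,"wy":0,"wz":0,"tx":0,"ty":-8,"tz":0,"gripper":-1}]'
python3 -c "
from h import *
lid();print(get_obs()['wrist_torque'],get_obs()['effort'])"
```

```text
time_s: 8.98
tool_pos: [0.6202, 0.0847, 0.2774]
tool_rot: [-180.0, -0.0, 99.4]
force: [0.5, 0.5, 0.0]
grip_width: 0.0006
grasp_force: 0.0
time_s: 9.23
tool_pos: [0.6121, 0.0833, 0.2778]
tool_rot: [-180.0, 0.0, 99.4]
force: [0.4, 0.8, 0.4]
grip_width: 0.0004
grasp_force: 0.0
n 1807 theta 1.1765675949711725 tcp dist -0.011091022940783384 [ 0.23608801 -0.19351184 -0.38784112]
[ 0.03583749 -0.12224568  0.0569264 ] [ 4.81474260e-02 -4.11382163e+01 -6.77149057e+00 -3.09540367e+01
 -1.06799919e-01  6.36958843e-02  1.57122948e-02]
```

The fingertips seem to pass the lid without touching it. I'll back off and turn 90° so the side camera can see them.

```bash
python3 -m creep '[{"wx":0,"wy":0,"wz":0,"tx":0,"ty":30,"tz":-10,"gripper":-1},{"wx":0,"wy":0,"wz":0,"tx":0,"ty":60,"tz":-30,"gripper":-1},{"wx":0,"wy":0,"wz":0,"tx":0,"ty":85,"tz":-40,"gripper":-1},{"wx":0,"wy":0,"wz":0,"tx":0,"ty":85,"tz":-40,"gripper":-1}]'
python3 -m creep '[{"wx":0,"wy":0,"wz":35,"tx":0,"ty":0,"tz":0,"gripper":-1},{"wx":0,"wy":0,"wz":35,"tx":0,"ty":0,"tz":0,"gripper":-1},{"wx":0,"wy":0,"wz":35,"tx":0,"ty":0,"tz":0,"gripper":-1},{"wx":0,"wy":0,"wz":35,"tx":0,"ty":0,"tz":0,"gripper":-1},{"wx":0,"wy":0,"wz":35,"tx":0,"ty":0,"tz":0,"gripper":-1}]'
python3 -m creep '[{"wx":0,"wy":0,"wz":35,"tx":0,"ty":0,"tz":0,"gripper":-1},{"wx":0,"wy":0,"wz":35,"tx":0,"ty":0,"tz":0,"gripper":-1},{"wx":0,"wy":0,"wz":35,"tx":0,"ty":0,"tz":0,"gripper":-1},{"wx":0,"wy":0,"wz":35,"tx":0,"ty":0,"tz":0,"gripper":-1},{"wx":0,"wy":0,"wz":35,"tx":0,"ty":0,"tz":0,"gripper":-1}]'
python3 -m creep '[{"wx":0,"wy":0,"wz":20,"tx":0,"ty":0,"tz":0,"gripper":-1},{"wx":0,"wy":0,"wz":20,"tx":0,"ty":0,"tz":0,"gripper":-1},{"wx":0,"wy":0,"wz":20,"tx":0,"ty":0,"tz":0,"gripper":-1}]'
python3 -c "
from h import *
p,d,W=cloud('side'); t=get_obs()['tool_pos']
i=optics.camera_info('side'); q=i['R']@t+i['t']; f=200/np.tan(np.radians(i['fovy']/2)); u,v=i['cx']+f*q[0]/q[2],i['cy']+f*q[1]/q[2]; print('crop px',(u-290)*4,(v-60)*4,'depth tcp',q[2])
D=W-t; 
for r in range(-14,11,2): print(r,[(round(float(d[int(v)+r,int(u)+c]),3),D[int(v)+r,int(u)+c].round(3).tolist()) for c in (0,)])
cv2.imwrite('pics/s6.png',cv2.resize(p[60:210,290:440,::-1],(600,600)))"
```

```text
time_s: 9.62
tool_pos: [0.7007, 0.0978, 0.3169]
tool_rot: [179.9, -0.1, 99.4]
force: [-1.8, -0.8, -0.4]
grip_width: 0.0004
grasp_force: 0.0
time_s: 10.03
tool_pos: [0.6963, 0.0973, 0.3172]
tool_rot: [-180.0, 0.0, 64.1]
force: [-0.5, -0.4, 0.1]
grip_width: 0.0003
grasp_force: 0.0
time_s: 10.45
tool_pos: [0.6962, 0.0973, 0.3173]
tool_rot: [-180.0, 0.0, 29.1]
force: [0.0, 1.3, -0.0]
grip_width: 0.0008
grasp_force: 0.0
time_s: 10.7
tool_pos: [0.6962, 0.0972, 0.3172]
tool_rot: [180.0, 0.0, 9.1]
force: [-0.3, 0.2, -0.2]
grip_width: 0.0005
grasp_force: 0.0
crop px 347.5625889875164 553.7849353446084 depth tcp 0.9274379691613521
-14 [(0.78, [0.032, -0.028, 0.148])]
-12 [(0.794, [0.029, -0.025, 0.133])]
-10 [(0.795, [0.033, -0.026, 0.13])]
-8 [(0.792, [0.038, -0.027, 0.131])]
-6 [(0.794, [0.041, -0.027, 0.128])]
-4 [(0.798, [0.043, -0.026, 0.122])]
-2 [(1.036, [-0.05, 0.02, -0.096])]
0 [(1.042, [-0.048, 0.02, -0.104])]
2 [(1.049, [-0.045, 0.021, -0.112])]
4 [(1.053, [-0.042, 0.021, -0.119])]
6 [(1.06, [-0.039, 0.022, -0.128])]
8 [(1.068, [-0.037, 0.023, -0.137])]
10 [(1.072, [-0.033, 0.023, -0.143])]
```

View pics/s6.png

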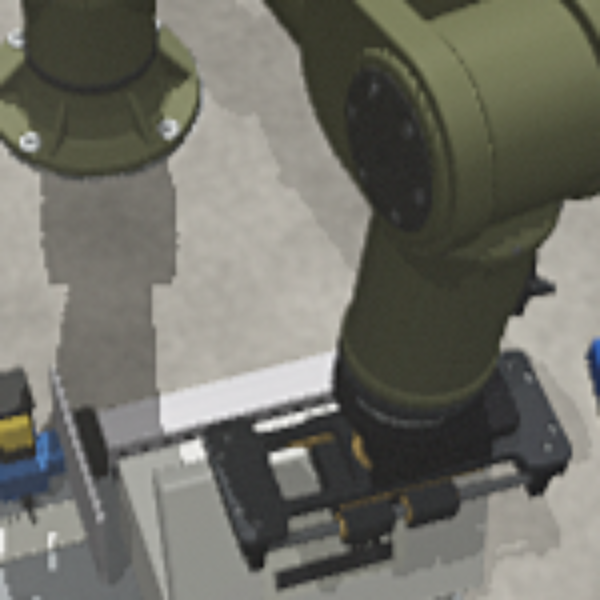

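```bash
python3 -m creep '[{"wx":0,"wy":7,"wz":0,"tx":0,"ty":0,"tz":-20,"gripper":-1},{"wx":0,"wy":14,"wz":0,"tx":0,"ty":0,"tz":-40,"gripper":-1},{"wx":0,"wy":21,"wz":0,"tx":0,"ty":0,"tz":-40,"gripper":-1},{"wx":0,"wy":28,"wz":0,"tx":0,"ty":0,"tz":-40,"gripper":-1},{"wx":0,"wy":35,"wz":0,"tx":0,"ty":0,"tz":-40,"gripper":-1}]'
python3 -c "
from h import *
from scipy.spatial.transform import Rotation as Ro
p,d,W=cloud('side'); o=get_obs(); t=o['tool_pos']; R=Ro.from_euler('xyz',o['tool_rot'],degrees=True)
i=optics.camera_info('side'); q=i['R']@t+i['t']; f=200/np.tan(np.radians(i['fovy']/2)); u,v=i['cx']+f*q[0]/q[2],i['cy']+f*q[1]/q[2]; print('crop px',(u-290)*4,(v-60)*4,t,o['tool_rot'])
m=(d>0)&(p.max(-1)<110); L=R.inv().apply(W[m]-t); L=L[(abs(L[:,0])<.05)&(abs(L[:,1])<.1)&(L[:,2]>-.2)&(L[:,2]<.06)]
print(np.histogram(L[:,2],bins=np.arange(-.2,.061,.02)))
k=L[:,2]>-.06; print(L[k].round(3)[:25])
cv2.imwrite('pics/s7.png',cv2.resize(p[60:210,290:440,::-1],(600,600)))"
```

```text
time_s: 11.17
tool_pos: [0.6966, 0.0975, 0.3594]
tool_rot: [179.8, -35.5, 9.6]
force: [1.0, 2.4, -0.0]
grip_width: 0.0004
grasp_force: 0.0
crop px 347.53722621903717 521.5476983954665 [0.68711371 0.0950834  0.34591709] [179.54771734 -34.73585055   9.67789592]
(array([294, 318, 841, 289,  78, 114,  76,  67,   0,   0,   0,   0,   0]), array([-2.00000000e-01, -1.80000000e-01, -1.60000000e-01, -1.40000000e-01,
       -1.20000000e-01, -1.00000000e-01, -8.00000000e-02, -6.00000000e-02,
       -4.00000000e-02, -2.00000000e-02, -1.11022302e-16,  2.00000000e-02,
        4.00000000e-02,  6.00000000e-02]))
[[ 0.011  0.009 -0.06 ]
 [ 0.012  0.009 -0.057]
 [ 0.025 -0.006 -0.059]
 [ 0.027 -0.008 -0.06 ]
 [ 0.008  0.008 -0.053]
 [ 0.016  0.009 -0.057]
 [ 0.026  0.002 -0.06 ]
 [ 0.025 -0.001 -0.058]
 [ 0.027 -0.002 -0.059]
 [ 0.027 -0.005 -0.058]
 [ 0.028 -0.007 -0.057]
 [ 0.007  0.008 -0.05 ]
 [ 0.019  0.01  -0.055]
 [ 0.025  0.009 -0.058]
 [ 0.028  0.008 -0.059]
 [ 0.031  0.006 -0.06 ]
 [ 0.027  0.003 -0.057]
 [ 0.027  0.    -0.057]
 [ 0.026 -0.003 -0.055]
 [ 0.027 -0.005 -0.055]
 [ 0.028 -0.007 -0.055]
 [ 0.028 -0.009 -0.054]
 [ 0.009  0.009 -0.048]
 [ 0.014  0.008 -0.05 ]
 [ 0.023  0.009 -0.055]]
```

View pics/s7.png

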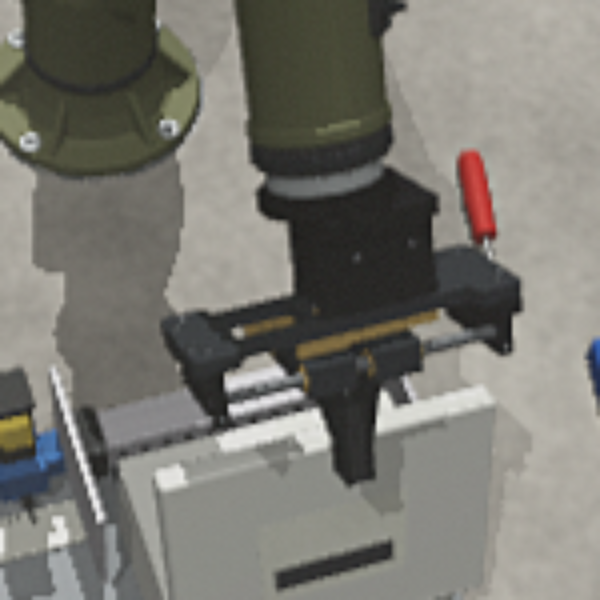

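The picture shows the fingertips at about (355,480), roughly 40 mm short of the reported TCP at (347,521). I'll measure that offset with the arm settled.

```bash
python3 -c "
from h import *
from scipy.spatial.transform import Rotation as Ro
get=lambda:get_obs()
p,d,W=cloud('side'); p,d,W=cloud('side'); o=get_obs(); t=o['tool_pos']; R=Ro.from_euler('xyz',o['tool_rot'],degrees=True); print(t,o['tool_rot'],o['time_s'])
m=(d>0)&(p.max(-1)<60); L=R.inv().apply(W[m]-t); 
for z in np.arange(-.16,.02,.01):
  k=(abs(L[:,2]-z)<.005)&(abs(L[:,0])<.06)&(abs(L[:,1])<.1)
  if k.sum()>3: print(round(z,3),k.sum(),np.percentile(L[k],[3,50,97],axis=0)[:,:2].round(3).tolist())
"
```

```text
[0.69141844 0.09559271 0.35203542] [179.72490953 -34.52343087   9.55643473] 11.3167
-0.16 154 [[-0.021, -0.048], [0.019, -0.01], [0.023, 0.017]]
-0.15 274 [[-0.025, -0.069], [0.02, 0.013], [0.03, 0.092]]
-0.14 336 [[-0.025, -0.085], [0.021, 0.023], [0.034, 0.095]]
-0.13 149 [[-0.003, -0.09], [0.031, -0.007], [0.035, 0.093]]
-0.12 189 [[-0.009, -0.082], [0.032, -0.005], [0.035, 0.086]]
-0.11 135 [[-0.031, -0.082], [0.031, 0.007], [0.034, 0.087]]
-0.1 14 [[0.004, -0.013], [0.007, -0.006], [0.01, 0.008]]
-0.09 42 [[-0.003, -0.016], [0.006, -0.005], [0.008, 0.017]]
-0.08 61 [[-0.013, -0.013], [0.005, -0.001], [0.008, 0.015]]
-0.07 38 [[-0.0, -0.009], [0.005, 0.002], [0.008, 0.013]]
-0.06 35 [[-0.001, -0.009], [0.005, -0.0], [0.008, 0.011]]
-0.05 35 [[-0.008, -0.008], [0.004, 0.002], [0.007, 0.01]]
-0.04 29 [[-0.008, -0.008], [0.004, 0.002], [0.007, 0.009]]
```

The fingertips sit 39 mm short of the reported TCP, along the tool's z, so I'll allow for that. Now I'll untilt, lower the tool and make the push.

```bash
python3 -m creep '[{"wx":0,"wy":-7,"wz":0,"tx":0,"ty":0,"tz":0,"gripper":-1},{"wx":0,"wy":-14,"wz":0,"tx":0,"ty":0,"tz":0,"gripper":-1},{"wx":0,"wy":-21,"wz":0,"tx":0,"ty":0,"tz":0,"gripper":-1},{"wx":0,"wy":-28,"wz":0,"tx":0,"ty":0,"tz":0,"gripper":-1},{"wx":0,"wy":-35,"wz":0,"tx":0,"ty":0,"tz":0,"gripper":-1}]'
python3 -m creep '[{"wx":0,"wy":0,"wz":0,"tx":0,"ty":0,"tz":30,"gripper":-1},{"wx":0,"wy":0,"wz":0,"tx":0,"ty":0,"tz":65,"gripper":-1},{"wx":0,"wy":0,"wz":0,"tx":0,"ty":0,"tz":100,"gripper":-1},{"wx":0,"wy":0,"wz":0,"tx":0,"ty":0,"tz":113,"gripper":-1},{"wx":0,"wy":0,"wz":0,"tx":0,"ty":0,"tz":113,"gripper":-1}]'
python3 -m creep '[{"wx":0,"wy":0,"wz":0,"tx":-15,"ty":0,"tz":0,"gripper":-1},{"wx":0,"wy":0,"wz":0,"tx":-30,"ty":0,"tz":0,"gripper":-1},{"wx":0,"wy":0,"wz":0,"tx":-42,"ty":0,"tz":0,"gripper":-1},{"wx":0,"wy":0,"wz":0,"tx":-50,"ty":0,"tz":0,"gripper":-1},{"wx":0,"wy":0,"wz":0,"tx":-55,"ty":0,"tz":0,"gripper":-1}]'
python3 -m creep '[{"wx":0,"wy":0,"wz":0,"tx":-5,"ty":0,"tz":1,"gripper":-1},{"wx":0,"wy":0,"wz":0,"tx":-10,"ty":0,"tz":2,"gripper":-1},{"wx":0,"wy":0,"wz":0,"tx":-15,"ty":0,"tz":3,"gripper":-1},{"wx":0,"wy":0,"wz":0,"tx":-20,"ty":0,"tz":4,"gripper":-1},{"wx":0,"wy":0,"wz":0,"tx":-25,"ty":0,"tz":6,"gripper":-1}]'
python3 -c "
from h import *
lid()"
```

```text
time_s: 11.73
tool_pos: [0.6988, 0.0959, 0.3606]
tool_rot: [-180.0, 0.0, 9.3]
force: [1.8, 0.2, 2.1]
grip_width: 0.0005
grasp_force: 0.0
time_s: 12.15
tool_pos: [0.6963, 0.0964, 0.2405]
tool_rot: [-180.0, 0.4, 9.4]
force: [0.3, -0.6, -0.2]
grip_width: 0.0005
grasp_force: 0.0
time_s: 12.57
tool_pos: [0.6432, 0.0884, 0.2481]
tool_rot: [180.0, -0.3, 9.4]
force: [-0.2, -0.1, -0.4]
grip_width: 0.0005
grasp_force: 0.0
time_s: 12.98
tool_pos: [0.6179, 0.0841, 0.2387]
tool_rot: [180.0, -0.1, 9.4]
force: [1.7, -0.3, 2.6]
grip_width: 0.0006
grasp_force: 1.0
n 2293 theta 1.0766623358002483 tcp dist -0.010813934685086816 [ 0.74249988 -0.35404687  1.24771811]
```

Contact made: the lid has moved to 1.08 rad. I'll continue along the arc.

```bash
python3 -m creep '[{"wx":0,"wy":0,"wz":0,"tx":-5,"ty":0,"tz":1,"gripper":-1},{"wx":0,"wy":0,"wz":0,"tx":-10,"ty":0,"tz":2,"gripper":-1},{"wx":0,"wy":0,"wz":0,"tx":-15,"ty":0,"tz":4,"gripper":-1},{"wx":0,"wy":0,"wz":0,"tx":-20,"ty":0,"tz":6,"gripper":-1},{"wx":0,"wy":0,"wz":0,"tx":-25,"ty":0,"tz":8,"gripper":-1}]'
python3 -m creep '[{"wx":0,"wy":0,"wz":0,"tx":-4,"ty":0,"tz":2,"gripper":-1},{"wx":0,"wy":0,"wz":0,"tx":-8,"ty":0,"tz":4,"gripper":-1},{"wx":0,"wy":0,"wz":0,"tx":-12,"ty":0,"tz":7,"gripper":-1},{"wx":0,"wy":0,"wz":0,"tx":-16,"ty":0,"tz":10,"gripper":-1},{"wx":0,"wy":0,"wz":0,"tx":-20,"ty":0,"tz":13,"gripper":-1}]'
python3 -m creep '[{"wx":0,"wy":0,"wz":0,"tx":-4,"ty":0,"tz":3,"gripper":-1},{"wx":0,"wy":0,"wz":0,"tx":-8,"ty":0,"tz":6,"gripper":-1},{"wx":0,"wy":0,"wz":0,"tx":-12,"ty":0,"tz":10,"gripper":-1},{"wx":0,"wy":0,"wz":0,"tx":-16,"ty":0,"tz":14,"gripper":-1},{"wx":0,"wy":0,"wz":0,"tx":-20,"ty":0,"tz":18,"gripper":-1}]'
python3 -m creep '[{"wx":0,"wy":0,"wz":0,"tx":-3,"ty":0,"tz":4,"gripper":-1},{"wx":0,"wy":0,"wz":0,"tx":-6,"ty":0,"tz":8,"gripper":-1},{"wx":0,"wy":0,"wz":0,"tx":-9,"ty":0,"tz":12,"gripper":-1},{"wx":0,"wy":0,"wz":0,"tx":-12,"ty":0,"tz":16,"gripper":-1},{"wx":0,"wy":0,"wz":0,"tx":-15,"ty":0,"tz":20,"gripper":-1}]'
python3 -c "
from h import *
lid(hi=.3)"
```

```text
time_s: 13.45
tool_pos: [0.5924, 0.0801, 0.2302]
tool_rot: [-180.0, 0.0, 9.4]
force: [1.5, 0.1, 0.3]
grip_width: 0.0005
grasp_force: 0.8
time_s: 13.87
tool_pos: [0.5728, 0.0768, 0.2173]
tool_rot: [180.0, 0.0, 9.4]
force: [1.2, 0.5, 0.2]
grip_width: 0.0004
grasp_force: 0.8
time_s: 14.28
tool_pos: [0.5531, 0.0735, 0.1991]
tool_rot: [180.0, -0.0, 9.4]
force: [1.6, 0.2, 0.7]
grip_width: 0.0002
grasp_force: 0.7
time_s: 14.7
tool_pos: [0.5385, 0.071, 0.1791]
tool_rot: [180.0, -0.0, 9.4]
force: [1.8, -0.2, 1.1]
grip_width: 0.0003
grasp_force: 0.6
n 3893 theta 0.4205285895845666 tcp dist -0.03175067034918771 [ 0.96246495 -0.00389838 -0.55707356]
```

```bash
python3 -m creep '[{"wx":0,"wy":0,"wz":0,"tx":-3,"ty":0,"tz":5,"gripper":-1},{"wx":0,"wy":0,"wz":0,"tx":-6,"ty":0,"tz":10,"gripper":-1},{"wx":0,"wy":0,"wz":0,"tx":-9,"ty":0,"tz":15,"gripper":-1},{"wx":0,"wy":0,"wz":0,"tx":-11,"ty":0,"tz":20,"gripper":-1},{"wx":0,"wy":0,"wz":0,"tx":-13,"ty":0,"tz":25,"gripper":-1}]'
python3 -m creep '[{"wx":0,"wy":0,"wz":0,"tx":-2,"ty":0,"tz":5,"gripper":-1},{"wx":0,"wy":0,"wz":0,"tx":-4,"ty":0,"tz":10,"gripper":-1},{"wx":0,"wy":0,"wz":0,"tx":-5,"ty":0,"tz":14,"gripper":-1},{"wx":0,"wy":0,"wz":0,"tx":-6,"ty":0,"tz":18,"gripper":-1},{"wx":0,"wy":0,"wz":0,"tx":-7,"ty":0,"tz":22,"gripper":-1}]'
python3 -m creep '[{"wx":0,"wy":0,"wz":0,"tx":0,"ty":0,"tz":3,"gripper":-1},{"wx":0,"wy":0,"wz":0,"tx":0,"ty":0,"tz":6,"gripper":-1},{"wx":0,"wy":0,"wz":0,"tx":0,"ty":0,"tz":9,"gripper":-1},{"wx":0,"wy":0,"wz":0,"tx":0,"ty":0,"tz":12,"gripper":-1},{"wx":0,"wy":0,"wz":0,"tx":0,"ty":0,"tz":14,"gripper":-1}]'
python3 -c "
from h import *
lid(lo=.14,hi=.3)"
```

```text
time_s: 15.17
tool_pos: [0.5254, 0.0689, 0.1539]
tool_rot: [180.0, 0.0, 9.4]
force: [0.1, -0.6, 0.8]
grip_width: 0.0004
grasp_force: 0.7
time_s: 15.58
tool_pos: [0.5185, 0.0677, 0.132]
tool_rot: [180.0, 0.1, 9.4]
force: [-0.8, -0.4, 1.2]
grip_width: 0.0004
grasp_force: 0.7
time_s: 16.0
tool_pos: [0.5188, 0.0679, 0.1181]
tool_rot: [-180.0, 0.0, 9.4]
force: [-1.6, 0.5, 1.6]
grip_width: 0.0005
grasp_force: 0.7
n 2746 theta 0.017662282906810246 tcp dist -0.03907829385950915 [-0.88410593 -0.24042697 -0.09938764]
```

```bash
python3 -m creep '[{"wx":0,"wy":0,"wz":0,"tx":0,"ty":0,"tz":1,"gripper":-1},{"wx":0,"wy":0,"wz":0,"tx":0,"ty":0,"tz":2,"gripper":-1},{"wx":0,"wy":0,"wz":0,"tx":0,"ty":0,"tz":3,"gripper":-1},{"wx":0,"wy":0,"wz":0,"tx":0,"ty":0,"tz":3,"gripper":-1}]'
python3 -m creep '[{"wx":0,"wy":0,"wz":0,"tx":0,"ty":0,"tz":1,"gripper":-1},{"wx":0,"wy":0,"wz":0,"tx":0,"ty":0,"tz":1,"gripper":-1}]'
python3 -m creep '[{"wx":0,"wy":0,"wz":0,"tx":0,"ty":0,"tz":1,"gripper":-1},{"wx":0,"wy":0,"wz":0,"tx":0,"ty":0,"tz":1,"gripper":-1}]'
```

```text
time_s: 16.38
tool_pos: [0.5192, 0.0678, 0.1178]
tool_rot: [179.9, -0.0, 9.4]
force: [-6.4, -0.9, 13.4]
grip_width: 0.0006
grasp_force: 7.0
time_s: 16.55
tool_pos: [0.5192, 0.0679, 0.1177]
tool_rot: [179.9, -0.0, 9.4]
force: [-8.4, -0.7, 19.3]
grip_width: 0.0008
grasp_force: 9.6
time_s: 16.72
tool_pos: [0.5193, 0.0679, 0.1176]
tool_rot: [179.9, -0.0, 9.4]
force: [-9.4, -1.6, 25.4]
grip_width: 0.0005
grasp_force: 12.2
```

The lid is at a firm stop with 25 N of push-back. I'll lift off, open the gripper and go above the handle.

```bash
python3 -m creep '[{"wx":0,"wy":0,"wz":0,"tx":0,"ty":0,"tz":-15,"gripper":-1},{"wx":0,"wy":0,"wz":0,"tx":0,"ty":0,"tz":-50,"gripper":-1},{"wx":0,"wy":0,"wz":0,"tx":0,"ty":0,"tz":-90,"gripper":1},{"wx":0,"wy":0,"wz":0,"tx":0,"ty":0,"tz":-125,"gripper":1},{"wx":0,"wy":0,"wz":0,"tx":0,"ty":0,"tz":-125,"gripper":1}]'
python3 -m creep '[{"wx":0,"wy":0,"wz":-35,"tx":-93,"ty":168,"tz":0,"gripper":1},{"wx":0,"wy":0,"wz":-35,"tx":-93,"ty":168,"tz":0,"gripper":1},{"wx":0,"wy":0,"wz":-35,"tx":-93,"ty":168,"tz":0,"gripper":1},{"wx":0,"wy":0,"wz":-35,"tx":-93,"ty":168,"tz":0,"gripper":1},{"wx":0,"wy":0,"wz":-35,"tx":-93,"ty":168,"tz":0,"gripper":1}]'
python3 -m creep '[{"wx":0,"wy":0,"wz":-35,"tx":0,"ty":0,"tz":0,"gripper":1},{"wx":0,"wy":0,"wz":-35,"tx":0,"ty":0,"tz":0,"gripper":1},{"wx":0,"wy":0,"wz":-35,"tx":0,"ty":0,"tz":0,"gripper":1},{"wx":0,"wy":0,"wz":-35,"tx":0,"ty":0,"tz":0,"gripper":1},{"wx":0,"wy":0,"wz":-35,"tx":0,"ty":0,"tz":0,"gripper":1}]'
python3 -m creep '[{"wx":0,"wy":0,"wz":-20,"tx":0,"ty":0,"tz":0,"gripper":1},{"wx":0,"wy":0,"wz":-20,"tx":0,"ty":0,"tz":0,"gripper":1},{"wx":0,"wy":0,"wz":-20,"tx":0,"ty":0,"tz":0,"gripper":1},{"wx":0,"wy":0,"wz":-20,"tx":0,"ty":0,"tz":0,"gripper":1}]'
python3 - <<'E'
from h import *
from scipy.spatial.transform import Rotation as Ro
p,d,W=cloud("side")
o=get_obs(); print(o["tool_pos"],o["tool_rot"],o["time_s"],o["grip_width"])
m=(d>0)&(p[...,0]>110)&(p[...,1]>80)&(p[...,2]<60)&(np.linalg.norm(W-[.47,-.11,.13],axis=-1)<.06)
print("button",m.sum(),np.median(W[m],0) if m.any() else "")
for q in("gauge_arm","pointer_tip","lid_edge"): print(q,nets.place_of(q,"side")[:1])
E
```

```text
time_s: 17.13
tool_pos: [0.5233, 0.0688, 0.2462]
tool_rot: [179.9, -0.7, 9.4]
force: [1.1, 1.0, -0.4]
grip_width: 0.0134
grasp_force: 0.0
time_s: 17.55
tool_pos: [0.46, -0.0996, 0.2384]
tool_rot: [179.9, -0.0, 39.9]
force: [1.0, 0.0, 0.6]
grip_width: 0.0455
grasp_force: 0.0
time_s: 17.97
tool_pos: [0.4607, -0.0983, 0.2383]
tool_rot: [180.0, 0.0, 75.0]
force: [-0.6, -0.0, -0.3]
grip_width: 0.0792
grasp_force: 0.0
time_s: 18.3
tool_pos: [0.4607, -0.0982, 0.2382]
tool_rot: [180.0, 0.0, 94.8]
force: [-0.7, -0.4, 0.1]
grip_width: 0.0868
grasp_force: 0.0
[ 0.4606591  -0.09816309  0.23829401] [1.79994590e+02 2.63049863e-02 9.45132774e+01] 18.35 0.08691713749893902
button 29 [ 0.47611195 -0.1103545   0.12934395]
gauge_arm [{'point': [0.4539, -0.1111, 0.1357], 'confidence': 0.69}]
pointer_tip [{'point': [0.5023, -0.1052, 0.0238], 'confidence': 0.74}]
lid_edge [{'point': [0.4784, 0.0855, 0.1563], 'confidence': 0.87}]
```

```bash
python3 -m creep '[{"wx":0,"wy":0,"wz":-5,"tx":-14.5,"ty":-10,"tz":20,"gripper":1},{"wx":0,"wy":0,"wz":-5,"tx":-14.5,"ty":-10,"tz":50,"gripper":1},{"wx":0,"wy":0,"wz":-5,"tx":-14.5,"ty":-10,"tz":75,"gripper":1},{"wx":0,"wy":0,"wz":-5,"tx":-14.5,"ty":-10,"tz":88,"gripper":1},{"wx":0,"wy":0,"wz":-5,"tx":-14.5,"ty":-10,"tz":88,"gripper":1}]'
python3 -m creep '[{"wx":0,"wy":0,"wz":0,"tx":0,"ty":0,"tz":15,"gripper":1},{"wx":0,"wy":0,"wz":0,"tx":0,"ty":0,"tz":35,"gripper":1},{"wx":0,"wy":0,"wz":0,"tx":0,"ty":0,"tz":55,"gripper":1},{"wx":0,"wy":0,"wz":0,"tx":0,"ty":0,"tz":70,"gripper":1},{"wx":0,"wy":0,"wz":0,"tx":0,"ty":0,"tz":78,"gripper":1}]'
python3 -m creep '[{"wx":0,"wy":0,"wz":0,"tx":0,"ty":0,"tz":0,"gripper":1}]'
```

```text
time_s: 18.92
tool_pos: [0.4492, -0.113, 0.1472]
tool_rot: [-179.7, -0.1, 99.5]
force: [-0.2, -1.1, -0.0]
grip_width: 0.087
grasp_force: 0.0
time_s: 19.33
tool_pos: [0.4514, -0.1134, 0.0718]
tool_rot: [-179.9, -0.0, 99.6]
force: [0.7, 0.3, 0.0]
grip_width: 0.0876
grasp_force: 0.0
time_s: 19.42
tool_pos: [0.451, -0.1133, 0.0717]
tool_rot: [-179.9, -0.0, 99.6]
force: [0.1, -0.0, 0.0]
grip_width: 0.087
grasp_force: 0.0
```

```bash
python3 -m creep '[{"wx":0,"wy":0,"wz":0,"tx":0,"ty":0,"tz":0,"gripper":-1},{"wx":0,"wy":0,"wz":0,"tx":0,"ty":0,"tz":0,"gripper":-1},{"wx":0,"wy":0,"wz":0,"tx":0,"ty":0,"tz":0,"gripper":-1},{"wx":0,"wy":0,"wz":0,"tx":0,"ty":0,"tz":0,"gripper":-1},{"wx":0,"wy":0,"wz":0,"tx":0,"ty":0,"tz":0,"gripper":-1}]' 28
python3 -m creep '[{"wx":0,"wy":0,"wz":0,"tx":0,"ty":0,"tz":0,"gripper":-1},{"wx":0,"wy":0,"wz":0,"tx":0,"ty":0,"tz":0,"gripper":-1},{"wx":0,"wy":0,"wz":0,"tx":0,"ty":0,"tz":0,"gripper":-1},{"wx":0,"wy":0,"wz":0,"tx":0,"ty":0,"tz":0,"gripper":-1},{"wx":0,"wy":0,"wz":0,"tx":0,"ty":0,"tz":0,"gripper":-1}]'
```

```text
time_s: 19.83
tool_pos: [0.4522, -0.1136, 0.0732]
tool_rot: [180.0, 0.1, 99.6]
force: [-0.6, -0.1, -0.3]
grip_width: 0.0614
grasp_force: 0.0
time_s: 20.25
tool_pos: [0.4498, -0.1139, 0.0726]
tool_rot: [-179.8, -0.0, 99.6]
force: [-7.5, -0.3, 5.1]
grip_width: 0.038
grasp_force: 28.0
```

The grip width is 38.0 mm, so the button is fully in. I'll draw the jaw out 80 mm, then measure.

```bash
python3 -m creep '[{"wx":0,"wy":0,"wz":0,"tx":-4,"ty":-1,"tz":0,"gripper":-1},{"wx":0,"wy":0,"wz":0,"tx":-10,"ty":-2,"tz":0,"gripper":-1},{"wx":0,"wy":0,"wz":0,"tx":-16,"ty":-2,"tz":0,"gripper":-1},{"wx":0,"wy":0,"wz":0,"tx":-22,"ty":-2,"tz":0,"gripper":-1},{"wx":0,"wy":0,"wz":0,"tx":-28,"ty":-2,"tz":0,"gripper":-1}]'
python3 -m creep '[{"wx":0,"wy":0,"wz":0,"tx":-6,"ty":0,"tz":0,"gripper":-1},{"wx":0,"wy":0,"wz":0,"tx":-12,"ty":0,"tz":0,"gripper":-1},{"wx":0,"wy":0,"wz":0,"tx":-18,"ty":0,"tz":0,"gripper":-1},{"wx":0,"wy":0,"wz":0,"tx":-24,"ty":0,"tz":0,"gripper":-1},{"wx":0,"wy":0,"wz":0,"tx":-30,"ty":0,"tz":0,"gripper":-1}]'
python3 -m creep '[{"wx":0,"wy":0,"wz":0,"tx":-6,"ty":0,"tz":0,"gripper":-1},{"wx":0,"wy":0,"wz":0,"tx":-12,"ty":0,"tz":0,"gripper":-1},{"wx":0,"wy":0,"wz":0,"tx":-17,"ty":0,"tz":0,"gripper":-1},{"wx":0,"wy":0,"wz":0,"tx":-20,"ty":0,"tz":0,"gripper":-1},{"wx":0,"wy":0,"wz":0,"tx":-22,"ty":0,"tz":0,"gripper":-1}]'
python3 -m creep '[{"wx":0,"wy":0,"wz":0,"tx":0,"ty":0,"tz":0,"gripper":-1},{"wx":0,"wy":0,"wz":0,"tx":0,"ty":0,"tz":0,"gripper":-1}]'
cat > m.py <<'E'
from h import *
a=np.radians(9.45); X=np.array([np.cos(a),np.sin(a)]); Y=np.array([-np.sin(a),np.cos(a)]); O=np.array([.572,-.0275])
i=optics.camera_info("side"); f=200/np.tan(np.radians(i["fovy"]/2))
def g(P): P=np.asarray(P); return [round(float(v),4) for v in ((P[:2]-O)@X,(P[:2]-O)@Y,P[2])]
def plane(u,v,z):
    r=i["R"].T@np.array([(u-i["cx"])/f,(v-i["cy"])/f,1]); c=-i["R"].T@i["t"]; return c+r*(z-c[2])/r[2]
def run(name):
    p,d,W=cloud("side"); ys,xs=np.nonzero(red(p)&(abs(W[...,0]-.53)<.05)&(abs(W[...,1]+.2)<.12))
    print("red",len(xs),g(plane(xs.mean(),ys.mean(),.026)),"px",xs.mean(),ys.mean())
    for q in("pointer_tip","marker_line","blade_top","gauge_arm"):
        r=nets.place_of(q,"side"); print(q,[(g(x["point"]),x["confidence"]) for x in r[:1]])
    u,v=int(xs.mean()),int(ys.mean()); cv2.imwrite("pics/%s.png"%name,cv2.resize(p[v-30:v+20,u-30:u+30,::-1],(720,600),interpolation=cv2.INTER_CUBIC)); print("crop origin",u-30,v-30)
    o=get_obs(); print(g(o["tool_pos"]),o["time_s"],o["grip_width"],o["force"])
    m=(d>0)&(W[...,2]>.142)&(W[...,2]<.157)
    # metal blade points
    return p,d,W
E
python3 -c "
from m import *
run('m1')"
```

```text
time_s: 20.67
tool_pos: [0.4547, -0.1414, 0.0727]
tool_rot: [180.0, -0.0, 99.6]
force: [1.3, 3.6, 2.5]
grip_width: 0.0375
grasp_force: 28.0
time_s: 21.08
tool_pos: [0.4598, -0.1715, 0.0727]
tool_rot: [180.0, 0.0, 99.6]
force: [1.8, 4.1, 5.0]
grip_width: 0.0376
grasp_force: 28.0
time_s: 21.5
tool_pos: [0.4635, -0.1932, 0.0727]
tool_rot: [180.0, 0.0, 99.6]
force: [1.9, 4.1, 3.4]
grip_width: 0.0374
grasp_force: 28.0
time_s: 21.67
tool_pos: [0.4634, -0.1929, 0.0727]
tool_rot: [180.0, 0.1, 99.6]
force: [2.2, 3.0, 2.5]
grip_width: 0.0378
grasp_force: 28.0
red 7 [-0.0601, -0.1562, 0.026] px 273.85714285714283 202.28571428571428
pointer_tip [([-0.081, -0.1428, 0.0228], 0.69)]
marker_line [([-0.0834, -0.16, 0.0238], 0.49)]
blade_top [([-0.0785, -0.1024, 0.1591], 0.56)]
gauge_arm [([-0.1297, -0.1433, 0.1346], 0.87)]
crop origin 243 172
[-0.1343, -0.145, 0.0727] 21.9167 0.03738822984859009 [2.65773087 3.83744592 1.63819402]
```

View pics/m1.png

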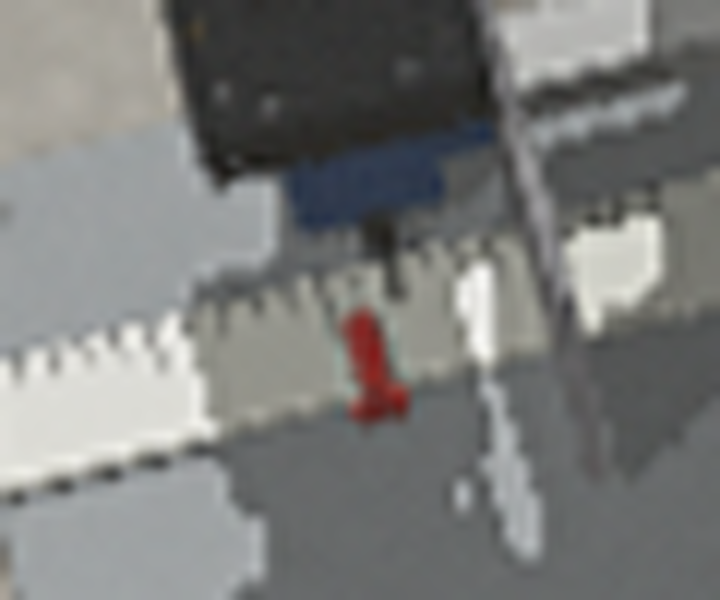

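The crop shows the pointer tip at (397,290) and the marker's near edge at about (358,316). I'll convert both to gauge coordinates.

```bash
python3 -c "
from m import *
c=lambda u,v,z:print(g(plane(243+u/12-.5,172+v/12-.5,z)))
c(397,290,.025);c(378,225,.025);c(358,316,.025);c(371,380,.025);c(378,405,.025)
p,d,W=cloud('side'); q=p.astype(int)
for v in range(194,209): print(v,[tuple(x) for x in q[v,268:280]])
"
```

```text
[-0.0833, -0.1448, 0.025]
[-0.1053, -0.1453, 0.025]
[-0.0785, -0.1574, 0.025]
[-0.0577, -0.1584, 0.025]
[-0.0496, -0.1582, 0.025]
194 [(np.int64(97), np.int64(100), np.int64(102)), (np.int64(86), np.int64(88), np.int64(89)), (np.int64(103), np.int64(105), np.int64(103)), (np.int64(115), np.int64(116), np.int64(113)), (np.int64(131), np.int64(131), np.int64(124)), (np.int64(139), np.int64(140), np.int64(131)), (np.int64(147), np.int64(146), np.int64(138)), (np.int64(67), np.int64(64), np.int64(62)), (np.int64(118), np.int64(119), np.int64(112)), (np.int64(156), np.int64(156), np.int64(147)), (np.int64(137), np.int64(137), np.int64(129)), (np.int64(148), np.int64(148), np.int64(140))]
195 [(np.int64(151), np.int64(152), np.int64(143)), (np.int64(94), np.int64(95), np.int64(91)), (np.int64(136), np.int64(136), np.int64(129)), (np.int64(148), np.int64(148), np.int64(140)), (np.int64(112), np.int64(113), np.int64(105)), (np.int64(149), np.int64(150), np.int64(142)), (np.int64(160), np.int64(161), np.int64(151)), (np.int64(89), np.int64(90), np.int64(83)), (np.int64(95), np.int64(96), np.i
[... 6740 characters left out ...]
(103), np.int64(107), np.int64(108)), (np.int64(104), np.int64(107), np.int64(108)), (np.int64(104), np.int64(107), np.int64(108))]
208 [(np.int64(103), np.int64(105), np.int64(106)), (np.int64(101), np.int64(104), np.int64(105)), (np.int64(102), np.int64(105), np.int64(105)), (np.int64(102), np.int64(104), np.int64(105)), (np.int64(101), np.int64(106), np.int64(107)), (np.int64(101), np.int64(103), np.int64(101)), (np.int64(104), np.int64(108), np.int64(109)), (np.int64(104), np.int64(109), np.int64(108)), (np.int64(104), np.int64(108), np.int64(109)), (np.int64(104), np.int64(108), np.int64(107)), (np.int64(102), np.int64(104), np.int64(104)), (np.int64(107), np.int64(109), np.int64(109))]
```

```bash
python3 -c "
from m import *
for u,v in((275.3,194),(275.5,195),(275.55,196),(272.5,198),(272.59,199),(272.97,200),(273.12,201),(273.41,202)): print(u,v,g(plane(u,v,.025)))
"
```

```text
275.3 194 [-0.0899, -0.1443, 0.025]
275.5 195 [-0.0859, -0.1445, 0.025]
275.55 196 [-0.0821, -0.1452, 0.025]
272.5 198 [-0.0777, -0.157, 0.025]
272.59 199 [-0.0739, -0.1576, 0.025]
272.97 200 [-0.0698, -0.1572, 0.025]
273.12 201 [-0.066, -0.1575, 0.025]
273.41 202 [-0.062, -0.1574, 0.025]
```

Pointer to marker is 12.6 mm, so I'll draw the jaw out that much more.

```bash
python3 -m creep '[{"wx":0,"wy":0,"wz":0,"tx":-4,"ty":0,"tz":0,"gripper":-1},{"wx":0,"wy":0,"wz":0,"tx":-8,"ty":0,"tz":0,"gripper":-1},{"wx":0,"wy":0,"wz":0,"tx":-11,"ty":0,"tz":0,"gripper":-1},{"wx":0,"wy":0,"wz":0,"tx":-12.6,"ty":0,"tz":0,"gripper":-1},{"wx":0,"wy":0,"wz":0,"tx":-12.6,"ty":0,"tz":0,"gripper":-1}]'
python3 -m creep '[{"wx":0,"wy":0,"wz":0,"tx":0,"ty":0,"tz":0,"gripper":-1},{"wx":0,"wy":0,"wz":0,"tx":0,"ty":0,"tz":0,"gripper":-1},{"wx":0,"wy":0,"wz":0,"tx":0,"ty":0,"tz":0,"gripper":-1}]'
python3 -c "
from m import *
p,d,W=run('m2'); q=p.astype(int)
for v in range(192,204):
    dk=np.clip(150-q[v,266:280].max(-1),0,None); rd=np.clip(q[v,266:280,0]-q[v,266:280,1]-8,0,None)
    print(v,dk.tolist(),rd.tolist(), g(plane((rd*np.arange(266,280)).sum()/rd.sum(),v,.025)) if rd.sum()>100 else '')
p2,d2,W2=cloud('side'); m=(d2>0)&(p2.min(-1)>90)&(W2[...,2]>.14)&(W2[...,2]<.2)&(W2[...,0]>.5)&(W2[...,0]<.63)&(W2[...,1]>0)&(W2[...,1]<.2); k=W2[m]; A=np.c_[k[:,:2],np.ones(len(k))]; print('lid slope',np.linalg.lstsq(A,k[:,2],rcond=None)[0],k[:,2].mean())
"
```

```text
time_s: 22.38
tool_pos: [0.4655, -0.2053, 0.0727]
tool_rot: [180.0, 0.0, 99.6]
force: [2.8, 2.6, 3.0]
grip_width: 0.0377
grasp_force: 28.0
time_s: 22.63
tool_pos: [0.4655, -0.205, 0.0727]
tool_rot: [180.0, 0.0, 99.6]
force: [2.4, 4.1, 3.2]
grip_width: 0.0376
grasp_force: 28.0
red 6 [-0.061, -0.1555, 0.026] px 274.0 202.0
pointer_tip [([-0.085, -0.1587, 0.0241], 0.95)]
marker_line [([-0.0805, -0.1604, 0.0229], 0.41)]
blade_top [([-0.0802, -0.1172, 0.1553], 0.81)]
gauge_arm [([-0.1276, -0.1597, 0.1338], 0.97)]
crop origin 244 172
[-0.1343, -0.1576, 0.0727] 22.8833 0.037246786161854784 [3.7556138  3.19087435 3.06157884]
192 [54, 54, 66, 86, 105, 106, 95, 69, 70, 63, 47, 69, 33, 9] [0, 0, 0, 0, 0, 0, 0, 0, 0, 0, 0, 0, 0, 0] 
193 [44, 44, 48, 51, 96, 116, 90, 78, 37, 76, 0, 10, 47, 0] [0, 0, 0, 0, 0, 0, 0, 0, 0, 0, 0, 0, 0, 0] 
194 [47, 49, 46, 55, 50, 98, 57, 14, 0, 40, 0, 0, 16, 5] [0, 0, 0, 0, 0, 0, 0, 0, 0, 0, 0, 0, 0, 0] 
195 [55, 34, 0, 52, 4, 56, 87, 0, 0, 28, 5, 3, 10, 0] [0, 0, 0, 0, 0, 0, 0, 0, 0, 0, 0, 0, 0, 0] 
196 [32, 30, 0, 29, 13, 29, 70, 20, 0, 8, 4, 9, 0, 0] [0, 0, 0, 0,
[... 239 characters left out ...]
157, 0.025]
199 [0, 1, 2, 0, 22, 24, 21, 20, 49, 0, 0, 8, 0, 0] [0, 0, 0, 0, 0, 21, 72, 86, 28, 0, 0, 0, 0, 0] [-0.0739, -0.1576, 0.025]
200 [2, 3, 1, 0, 5, 25, 23, 21, 32, 21, 0, 4, 14, 0] [0, 0, 0, 0, 0, 0, 62, 78, 60, 0, 0, 0, 0, 0] [-0.0698, -0.1571, 0.025]
201 [1, 2, 3, 2, 0, 0, 17, 22, 21, 33, 0, 1, 9, 0] [0, 0, 0, 0, 0, 0, 52, 80, 82, 0, 0, 0, 0, 0] [-0.066, -0.1575, 0.025]
202 [2, 2, 3, 2, 0, 0, 16, 21, 18, 45, 0, 0, 0, 0] [0, 0, 0, 0, 0, 0, 25, 71, 84, 9, 0, 0, 0, 0] [-0.062, -0.1574, 0.025]
203 [2, 2, 4, 3, 0, 0, 27, 20, 15, 42, 27, 11, 34, 27] [0, 0, 0, 0, 0, 0, 10, 71, 81, 31, 0, 0, 0, 0] [-0.0581, -0.1574, 0.025]
lid slope [ 0.00027999 -0.00021814  0.15553426] 0.1556711392824036
```

View pics/m2.png

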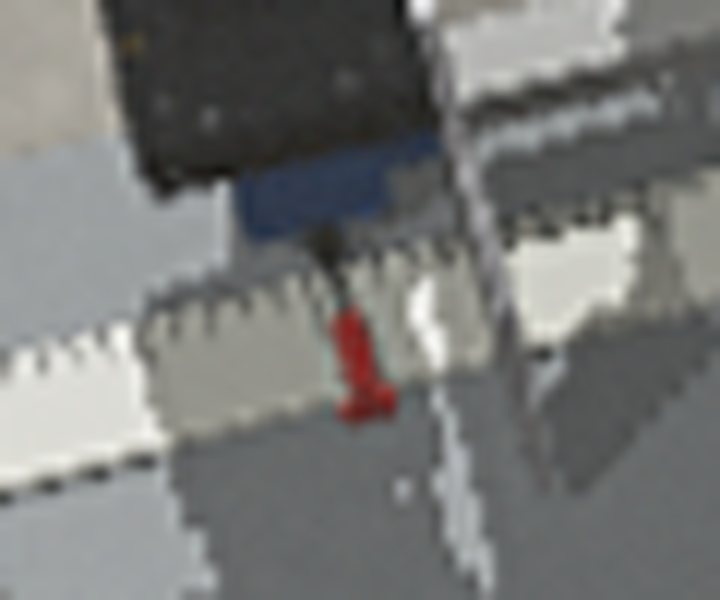

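The picture shows the pointer running straight into the middle of the marker at (345,310), within 1 mm. The marker's pixels haven't moved, and the lid is level with its top at 0.155 m. Handing in.

```bash
python3 -c "
from cell import env
print(env.sign_off())"
```

```text
the job is handed in; nothing more can be done
None
```

The job is handed in: the lid is fully shut, and the jaw is drawn out with its pointer at the red marker to within about 1 mm, handle still held with the button squeezed in; the marker did not move, and the arm met nothing else on the bench.

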